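# Switch off the egg cooker and lift out the hot egg with tongs

## Task

The egg in the egg cooker is done: first turn the cooker's dial back anticlockwise until it is fully off (a long way, so regrip as needed), then take the kitchen tongs, squeeze them shut on the egg and lift it straight off its seat to drip. The egg is hot, so touch it only with the tongs, and leave everything else as it stands. Finish while still holding the tongs with the egg in them, clear above the cooker by about 12 cm.

Things in the scene. Friction and masses are not known exactly. Their poses are not given: they have to be found in the camera images.
- tray_center (a point): centre of the egg tray on top of the white egg cooker (fixed; round body 156 mm across, top 52 mm above the worktop). The frame turns with the cooker: -x points to the dial. Six seats (collars 37 mm wide, 6 mm high) stand 45 mm from this centre; only the one at +y (the cooker's left) holds an egg. The dial's console, 60 mm wide, 50 mm high, reaches 158 mm out along -x
- dial (a joint): angle (rad) of the black dial on the cooker's console, upright axis 112 mm from the tray centre. 0 is off, a hard stop, with the white pointer at the red mark, away from the tray; grows clockwise seen from above, to 4.0 at most: turn it anticlockwise to reduce it. Friction 0.06 N m; stays where it is left
- dial_grip (a point): on the dial's axis, at the height to grip it, 78 mm above the worktop. The grip is an upright bar 12 mm thick, 38 mm long, 30 mm high (from 57 to 87 mm above the worktop) on a 41 mm disc (its top at 57 mm). The frame turns with the dial: x runs along the bar, the white pointer is at its -x end
- tongs_grip (a point): where to grip the kitchen tongs: midway between the two red handle sleeves (85 x 28 mm high), half-way up, near the centre of mass. Frame of the tongs: x from heel to jaws, y across (squeeze along y), z up. They lie flat, 28 mm high, and open and close level; the heel is 105 mm behind, the jaw ends 145 mm ahead. Width over the sleeves 61 mm when open. Mass about 145 g
- tongs_tip (a point): midway between the jaws, half-way up, where the egg should sit: 120 mm ahead of tongs_grip along the tongs' x. The jaws are red upright pads 26 mm high, 49 mm long, each a shallow V seen from above; open, they are 77 mm apart inside at the middle of the V and 61 mm at its ends
- egg_center (a point): centre, half-way up, of the brown egg in the cooker: 55 mm high, pointed end up, widest (43 mm) 9.5 mm below this point; about 58 g. It stands loose on its seat, lower end 1 mm above the tray, this centre 28 mm above the tray. Tongs whose mid-height is 0 to 6 mm below this point grip it at its widest and clear the seat
- salt_center (a point): wooden salt shaker, 44 mm wide, 95 mm high, half-way up; bystander
- mug_center (a point): white mug, 82 mm wide, 91 mm high, half-way up; bystander
- raw_egg2: raw egg in the grey pulp egg tray (165 x 123 x 47 mm) on the worktop, 55 mm high, origin at its lower end; bystander
- raw_egg3: raw egg in the egg tray, origin at its lower end; bystander
- raw_egg4: raw egg in the egg tray, origin at its lower end; bystander
- teaspoon: teaspoon lying on the worktop, 130 x 27 x 11 mm, origin under its centre; bystander
- tongs_left (a joint): closing angle (rad) of the tongs' left arm: 0 open, about 0.08 on an egg, 0.13 shut; the right arm mirrors it. A spring opens them: 8 N squeeze at tongs_grip starts to close them, 11 N closes them on an egg. Lightly squeezed to 54 mm over the sleeves they can be carried, with some 7 mm either side of an egg; closed on the egg the sleeves measure about 44 mm, shut 33 mm

How it is judged:
On the way, in this order (a step that is already met when the one before it is completed fails the run):
1. the dial is turned back to off (value of joint dial below 0.2 rad), for 0.2 s.
2. the tongs are picked up (height (world z) of tongs_grip above 0.05 m and contact force between the fingers and tongs above 2 N), for 0.2 s.
At the end, for the whole second after the job is handed in: Dial within 0.2 rad of its off stop; the robot holds the squeezed tongs; the egg is at rest in the jaws (within 35 mm of their midpoint), carried by the tongs alone, centre over 150 mm above the worktop (70 mm above its seat) and within 85 mm sideways of the tray's centre (value of joint dial below 0.2 rad and height (world z) of egg_center above 0.15 m and horizontal distance between egg_center and tray_center below 0.085 m and distance between egg_center and tongs_tip below 0.035 m and contact force between tongs and egg above 1 N and contact force between the fingers and tongs above 5 N and contact force between each of the arm, the fingers, cooker and egg below 0.1 N and linear speed of egg below 0.03 m/s); the arm keeps its last pose, push and grip.
It fails at once if the hot egg is touched by the hand (contact force between any of the fingers, the arm and egg above 0.5 N).
It fails at once if a bystander is pushed more than 30 mm from its place (distance of any of salt_center, mug_center, raw_egg2, raw_egg3, raw_egg4, teaspoon from where it was at the start of the episode above 0.03 m).
It also fails if it takes over 67 s, if anything falls off the work surface, if the arm or the gripper's body presses on something with over 40 N, if the wrist force passes 120 N, or if a joint passes its speed limit or range.

## Robot

A 7-joint arm with a two-finger parallel gripper is mounted at the origin on a cart in front of the work surface, level with it; the furniture and walls round the work are solid. World frame = base frame: x ahead of the robot, y to its left, z up, the work surface at z = 0. Lengths are in m, angles in rad, forces in N, time in s.
With the tool pointing down it reaches from about 0.425 to 0.875 m from the base axis. Payload 4.7 kg.
Tool frame: the origin (TCP) lies at the very end of the fingers, on their centre line; the grasp point (between the pads) lies 19 mm behind it; z points along the fingers, y is the line along which they close (so a half turn about z gives the same grasp; the last joint's range is limited). The gripper opens to 87 mm and grips with 3 to 60 N. Pads are 19 mm wide; open, the fingers measure 117 mm over their backs; the gripper's body (75 mm by 190 mm) begins 51 mm behind the grasp point.
Start: joints at [-1.261, 0.321, -0.07, 1.45, 0.023, 1.371, -0.057], TCP at [0.19, 0.622, 0.223] pointing down, gripper open.
Joint ranges: [-2.86, 2.86], [-0.3, 2.09], [-1.38, 1.24], [0.06, 2.45], [-1.56, 4.7], [0.09, 2.05], [-2.69, 2.69]. Speed limits (rad/s): [2.57, 2.57, 3.14, 3.14, 3.14, 3.14, 3.14].

## Interface

Orientations are given as a rotation vector (axis times angle).
In Python, from bench import ctrl, vision gives the robot as it stands.
- The arm moves only by the tool jog_arm, never from a script. Its argument "increments" is a list of rows, each an object of numbers: "tx", "ty", "tz": the shift along the tool's x, y, z in mm; "wx", "wy", "wz": the turn, a rotation vector about the tool's x, y, z in rad; "gripper": the opening, from 0 (shut) to 1 (fully open). In form: [{"tx": .., "ty": .., "tz": .., "wx": .., "wy": .., "wz": .., "gripper": ..}, ...]. A call has exactly 5 rows; each row is the pose to reach, as a shift and turn from the pose commanded when the call began, along the tool's axes at that moment; what a row does not reach only later rows make up. A row lasts 1/12 s, in which the tool goes at most 41.7 mm and 7.16 degrees, less where a joint would pass 70% of its speed; a pose out of reach is approached as far as the arm can. A call with a gripper value outside its range is refused whole. The fingers move at their own pace and stop on an object; "grip_force" is the grip in N (left out, the last holds). Time passes only in rows, so rows that repeat a pose let the fingers close, or fill a call up. It gives the time, the measured TCP pose, the force, the opening and the grip force at its end, in the units of the state.
- ctrl.get_state(): the state, without advancing time (a new reading comes with each control period).
- vision.get_image(name): name is "side" or "top" or "wrist"; returns a dict with "color" (400x640x3 uint8, blue, green, red), "fx", "fy", "cx", "cy" (pixels), "extrinsics" (4x4, takes a point from world to camera coordinates). Camera axes: x right, y down, z forward; pixel columns grow to the right and rows downward; lengths in m; the calibration is good to about 2 mm. A picture is of the moment at which its call begins. There is no depth.
- ctrl.close_job(): hands the job in; it is judged then, once.
Trained networks look in the newest picture that a camera, given by its name, has taken for a name from the list of things; names that differ only in an ending like _2 or _b are one class to them, and where a whole thing is asked for, a point or a joint stands for the part that bears it (a point fixed in the world has none). Each returns a list of dicts, best first, with "conf" (0 to 1); they miss things now and then, are a little off and sometimes report something else, mostly with a low value. They report only what shows in the picture. A call takes as long as a camera call.
- vision.spot_in(camera, thing): "bbox" ([left, top, right, bottom] in pixels, round what is visible of it).
The state is a dict: "time": time; "joint_positions": joint angles; "qd": joint speeds; "joint_torque": joint torques, N m; "position": TCP position; "tool_rot": TCP orientation; "ft_force": force on the tool from outside, world axes, zero at the start; "torque": the same for the moment, N m; "grip_width": opening from 0.0 (shut) to 1.0 (fully open); "grip_force": force on a finger pad.
Only numpy, scipy, OpenCV 4.12 (cv2) and the standard library are available. Lean on these libraries where they do the work, as an engineer would, in place of code of your own. Each camera call takes 0.05 s, during which the arm holds its last target. There are 200 camera calls.

## Working session

There is one attempt and no reset: what is moved stays moved. The work goes in short steps, Python scripts to look and compute and a tool call to move; the robot and the scene stay as the last step left them, time stands still between calls to the robot, and variables do not carry over. Pictures are saved under pics/ and viewed, at most 11 in all, crops included, and the job is handed in when it is done.

Besides the shell and the picture viewer there is one more tool, called after "Request:" as name([rows], argument=value, ...), one row to a line, values as JSON. jog_arm: Moves the arm, as the interface text tells. Its arguments: {"type":"object","properties":{"increments":{"type":"array"},"grip_force":{"type":"number"}},"required":["increments"]}

```bash
ls; mkdir -p pics; python3 - <<'E'
from bench import ctrl, vision
import cv2,json,numpy as np
s=ctrl.get_state();print({k:np.round(v,3).tolist() for k,v in s.items()})
for n in("top","side"):
    im=vision.get_image(n);cv2.imwrite(f"pics/{n}0.png",im["color"])
    print(n,im["fx"],im["fy"],im["cx"],im["cy"],np.round(im["extrinsics"],4).tolist())
    for t in("tray_center","dial","tongs_grip","egg_center","salt_center","mug_center","teaspoon","raw_egg2"):
        print(t,[(d["bbox"],round(d["conf"],2)) for d in vision.spot_in(n,t)[:3]])
E
```

```text
pics
{'time': 0.0, 'joint_positions': [-1.261, 0.322, -0.07, 1.452, 0.023, 1.371, -0.057], 'qd': [-0.001, 0.001, 0.001, -0.001, 0.0, 0.001, 0.001], 'joint_torque': [-0.0, -49.13, -0.404, -31.253, -0.064, 0.044, 0.0], 'position': [0.189, 0.621, 0.221], 'tool_rot': [-0.463, -3.107, 0.003], 'ft_force': [0.771, -0.646, -0.155], 'torque': [0.012, 0.006, -0.008], 'grip_force': 0.0, 'grip_width': 0.999}
top 440.87485420673937 440.87485420673937 323.0897041801529 195.55109669766725 [[0.0256, -0.9995, -0.0195, 0.1604], [-0.988, -0.0223, -0.1528, 0.5557], [0.1523, 0.0231, -0.9881, 0.9594], [0.0, 0.0, 0.0, 1.0]]
tray_center [([401.2, 164.9, 469.6, 268.1], 0.84)]
dial [([417.1, 238.3, 435.4, 254.0], 0.8)]
tongs_grip [([221.6, 260.5, 347.5, 315.4], 0.76)]
egg_center []
salt_center [([351.5, 129.0, 371.3, 156.2], 0.95), ([233.9, 116.6, 254.6, 136.7], 0.61)]
mug_center [([306.3, 121.2, 340.8, 171.6], 0.79)]
teaspoon [([210.1, 191.3, 225.3, 243.9], 0.83)]
raw_egg2 [([234.2, 118.5, 253.1, 138.1], 0.87), ([260.0, 120.9, 277.1, 138.2], 0.74), ([238.6, 141.1, 257.6, 162.4], 0.52)]
side 394.16042066089415 394.16042066089415 324.5399052707798 198.99400114066492 [[-0.95, -0.3123, 0.0047, 0.5605], [-0.1753, 0.5208, -0.8355, 0.0998], [0.2585, -0.7945, -0.5495, 0.8561], [0.0, 0.0, 0.0, 1.0]]
tray_center [([318.7, 156.2, 401.6, 200.4], 0.66)]
dial [([378.6, 163.7, 392.8, 181.4], 0.71), ([361.7, 230.2, 447.9, 343.2], 0.48)]
tongs_grip [([363.8, 230.6, 447.4, 340.3], 0.97)]
egg_center [([327.3, 154.1, 343.9, 170.7], 0.87)]
salt_center [([269.7, 176.6, 289.3, 216.4], 0.79)]
mug_center [([242.0, 189.1, 292.8, 241.8], 0.71), ([218.0, 263.0, 240.5, 280.1], 0.54)]
teaspoon [([260.9, 317.3, 333.7, 349.1], 0.78), ([362.8, 230.2, 446.3, 343.8], 0.19)]
raw_egg2 [([204.1, 241.1, 228.8, 262.2], 0.75), ([187.7, 259.9, 212.7, 284.5], 0.72), ([217.2, 262.3, 239.8, 280.4], 0.68)]
```

```bash
python3 - <<'E'
import cv2
a=cv2.imread("pics/top0.png")[100:330,200:500];b=cv2.imread("pics/side0.png")[130:360,170:470]
a=cv2.resize(a,None,fx=2.6,fy=2.6,interpolation=cv2.INTER_CUBIC);b=cv2.resize(b,None,fx=2.6,fy=2.6,interpolation=cv2.INTER_CUBIC)
cv2.imwrite("pics/a.png",a);cv2.imwrite("pics/b.png",b)
E
```

```text
(no output)
```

View pics/a.png

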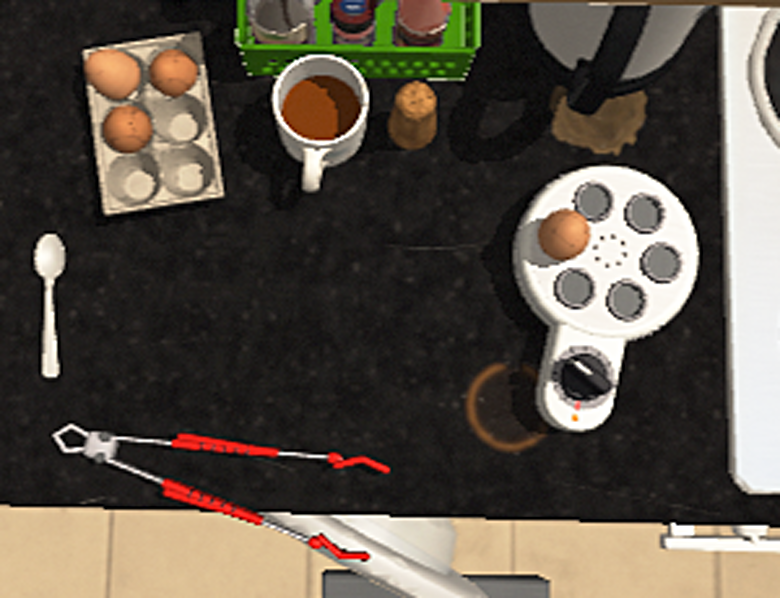

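View pics/b.png

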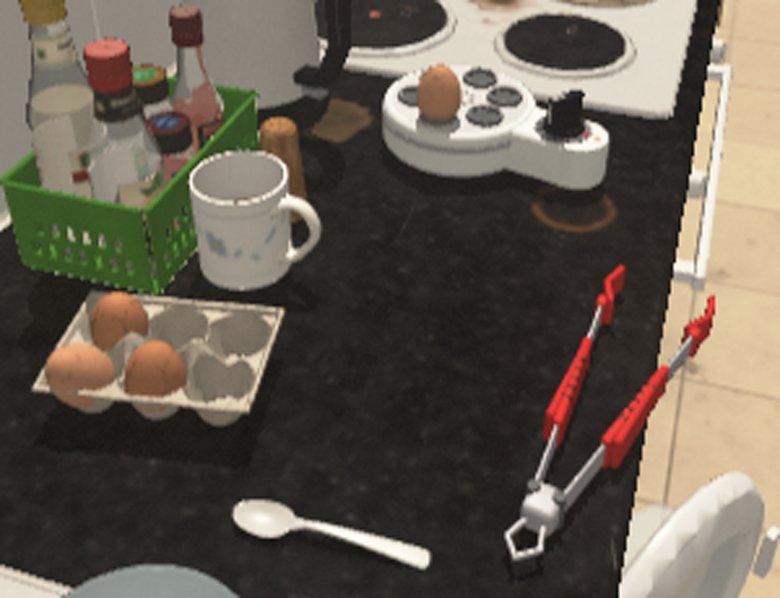

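The top view shows the cooker at right with the tray at about crop (610,250), the dial at (583,375) and the red mark at (577,407). The tongs lie with the heel left at (85,440) and the jaws right at about (370,510). I'll zoom in on the dial and compute positions.

```bash
cat > h.py <<'E'
import numpy as np, cv2
from bench import ctrl, vision
def ray(im,u,v,z):
    E=np.array(im["extrinsics"]);R=E[:3,:3];c=-R.T@E[:3,3]
    d=R.T@np.array([(u-im["cx"])/im["fx"],(v-im["cy"])/im["fy"],1]);return c+d*(z-c[2])/d[2]
def proj(im,p):
    E=np.array(im["extrinsics"]);q=E[:3,:3]@np.array(p)+E[:3,3]
    return np.array([im["fx"]*q[0]/q[2]+im["cx"],im["fy"]*q[1]/q[2]+im["cy"]])
E
python3 - <<'E'
from h import *
t=vision.get_image("top");s=vision.get_image("side")
C=lambda x,y,z:np.round(ray(t,200+x/2.6,100+y/2.6,z),4)
for n,x,y,z in [("tray",606,248,.052),("trayrim",516,250,.052),("rimr",698,255,.052),("rimtop",620,166,.052),("rimbot",605,340,.052),("dialdisc",583,376,.057),("bar TL",560,365,.087),("bar BR",606,390,.087),("redmark",577,406,.05),
 ("heel",55,438,.014),("sleeveL1",173,441,.028),("sleeveL2",277,453,.028),("sleeveR1",165,486,.028),("sleeveR2",262,520,.028),("jawLend",388,470,.028),("jawRend",367,557,.028),("jawL0",332,458,.028),("jawR0",314,543,.028),("egg",565,233,.08),("edge",400,515,0)]:
    print(n,C(x,y,z))
a=t["color"][225:270,400:450];b=s["color"][145:205,345:410]
r=lambda i:cv2.resize(i,(480,480*i.shape[0]//i.shape[1]),interpolation=cv2.INTER_CUBIC)[:430,:390]
cv2.imwrite("pics/c.png",np.hstack([r(a),r(b)]))
E
```

```text
tray [ 0.5564 -0.0737  0.052 ]
trayrim [0.5529 0.0039 0.052 ]
rimr [ 0.5521 -0.1526  0.052 ]
rimtop [ 0.6293 -0.0868  0.052 ]
rimbot [ 0.4769 -0.0719  0.052 ]
dialdisc [ 0.4456 -0.0518  0.057 ]
bar TL [ 0.4526 -0.0269  0.087 ]
bar BR [ 0.4332 -0.0643  0.087 ]
redmark [ 0.4204 -0.048   0.05  ]
heel [0.3816 0.4043 0.014 ]
sleeveL1 [0.3819 0.2976 0.028 ]
sleeveL2 [0.374  0.2068 0.028 ]
sleeveR1 [0.3434 0.3028 0.028 ]
sleeveR2 [0.317  0.2179 0.028 ]
jawLend [0.362  0.1105 0.028 ]
jawRend [0.2886 0.1272 0.028 ]
jawL0 [0.371 0.159 0.028]
jawR0 [0.299  0.1727 0.028 ]
egg [ 0.564  -0.0331  0.08  ]
edge [0.3223 0.0982 0.    ]
```

View pics/c.png

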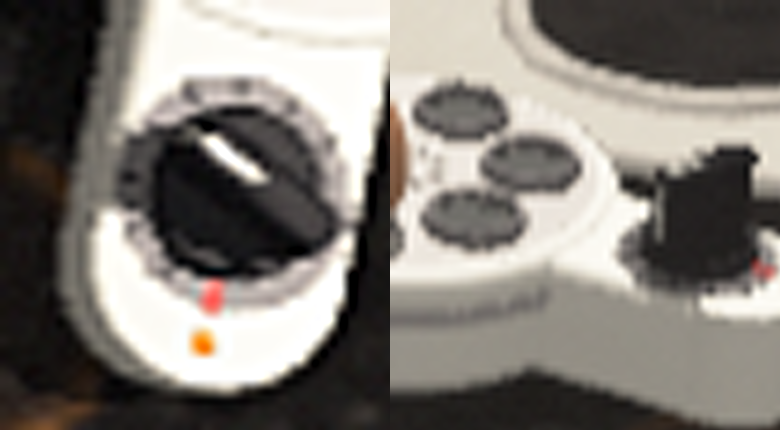

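The white pointer is at the upper-left end of the bar, crop (235,155), and the red mark is at (213,297). That puts the dial about 105° (1.84 rad) clockwise from off. The sizes check out: dial to tray measures 110 mm (112 expected), and the egg agrees within 3 mm. Next I'll plan the approach.

```bash
cat >> h.py <<'E'
from scipy.spatial.transform import Rotation as Ro
def Rt(yaw): # tool down, tool y heading yaw (deg)
    a=np.radians(yaw);y=np.array([np.cos(a),np.sin(a),0]);z=np.array([0,0,-1.]);return np.c_[np.cross(y,z),y,z]
def plan(wps):
    "wps: list of calls (x,y,z,yaw) end poses; prints the tool-axes shift/turn for each call"
    s=ctrl.get_state();p=np.array(s["position"]);R=Ro.from_rotvec(s["tool_rot"]).as_matrix()
    print("t",round(s["time"],2),"at",np.round(p,4),"yaw",round(np.degrees(np.arctan2(R[1,1],R[0,1])),1),"F",np.round(s["ft_force"],1),"grip",round(s["grip_width"]*87,1),round(s["grip_force"],1),"q7",round(s["joint_positions"][6],2))
    for w in wps:
        q=np.array(w[:3]);T=Rt(w[3]);d=R.T@(q-p)*1000;r=Ro.from_matrix(R.T@T).as_rotvec()
        print(w,"t",np.round(d,1),"w",np.round(r,3),"rows",round(max(np.linalg.norm(d)/41.7,np.degrees(np.linalg.norm(r))/7.16),1));p,R=q,T
E
python3 - <<'E'
from h import *
t=vision.get_image("top")
for n,u,v,z in[("mug rim",323,140,.09),("mughandle",320,173,.06),("salt",361,135,.095)]:print(n,ray(t,u,v,z).round(3))
plan([(.34,.46,.22,41),(.43,.29,.22,8),(.45,.10,.2,-25),(.444,-.05,.16,-27.4)])
E
```

```text
mug rim [0.669 0.176 0.09 ]
mughandle [0.601 0.182 0.06 ]
salt [0.681 0.092 0.095]
t 1.05 at [0.1895 0.6218 0.2226] yaw 73.1 F [ 0.7  0.3 -0.6] grip 86.8 0.0 q7 -0.06
(0.34, 0.46, 0.22, 41) t [-191.1 -110.9    2.6] w [ 0.   -0.    0.56] rows 5.3
(0.43, 0.29, 0.22, 8) t [-187.3  -43.6    0. ] w [0.    0.    0.576] rows 4.6
(0.45, 0.1, 0.2, -25) t [-190.9   -6.6   20. ] w [0.    0.    0.576] rows 4.6
(0.444, -0.05, 0.16, -27.4) t [-138.5   58.    40. ] w [0.    0.    0.042] rows 3.7
```

Request:
jog_arm([
  {"tx":-38,"ty":-22,"tz":0,"wz":0.11},
  {"tx":-76,"ty":-44,"tz":0,"wz":0.22},
  {"tx":-112,"ty":-66,"tz":0,"wz":0.33},
  {"tx":-148,"ty":-88,"tz":0,"wz":0.44},
  {"tx":-184,"ty":-108,"tz":0,"wz":0.55},
])

```text
validation failed for argument at $.in...
```

Request:
jog_arm([
  {"tx":-38,"ty":-9,"tz":0,"wz":0.115},
  {"tx":-76,"ty":-18,"tz":0,"wz":0.23},
  {"tx":-114,"ty":-27,"tz":0,"wz":0.345},
  {"tx":-152,"ty":-36,"tz":0,"wz":0.46},
  {"tx":-188,"ty":-44,"tz":0,"wz":0.576},
])

```text
validation failed for argument at $.in...
```

Request:
jog_arm([
  {"tx":-38,"ty":-1,"tz":4,"wz":0.115},
  {"tx":-76,"ty":-2,"tz":8,"wz":0.23},
  {"tx":-114,"ty":-4,"tz":12,"wz":0.345},
  {"tx":-152,"ty":-5,"tz":16,"wz":0.46},
  {"tx":-190,"ty":-6,"tz":20,"wz":0.576},
])

```text
validation failed for argument at $.in...
```

```bash
python3 - <<'E'
from h import *
plan([(.444,-.051,.16,-27.4)])
E
```

```text
t 1.05 at [0.1895 0.6218 0.2226] yaw 73.1 F [ 0.7  0.3 -0.6] grip 86.8 0.0 q7 -0.06
(0.444, -0.051, 0.16, -27.4) t [-439.5 -569.4   62.6] w [ 0.    -0.     1.753] rows 17.3
```

All keys seem to be required in each row.

Request:
jog_arm([
  {"tx":-38,"ty":-22,"tz":0,"wx":0,"wy":0,"wz":0.11,"gripper":1},
  {"tx":-76,"ty":-44,"tz":0,"wx":0,"wy":0,"wz":0.22,"gripper":1},
  {"tx":-112,"ty":-66,"tz":0,"wx":0,"wy":0,"wz":0.33,"gripper":1},
  {"tx":-148,"ty":-88,"tz":0,"wx":0,"wy":0,"wz":0.44,"gripper":1},
  {"tx":-184,"ty":-108,"tz":0,"wx":0,"wy":0,"wz":0.55,"gripper":1},
])

```text
time: 1.47
position: [0.3315, 0.4668, 0.2228]
tool_rot: [-1.297, -2.861, -0.001]
ft_force: [-0.1, -0.2, -0.0]
grip_width: 0.997
grip_force: 0.0
```

Request:
jog_arm([
  {"tx":-38,"ty":-9,"tz":0,"wx":0,"wy":0,"wz":0.115,"gripper":1},
  {"tx":-76,"ty":-18,"tz":0,"wx":0,"wy":0,"wz":0.23,"gripper":1},
  {"tx":-114,"ty":-27,"tz":0,"wx":0,"wy":0,"wz":0.345,"gripper":1},
  {"tx":-152,"ty":-36,"tz":0,"wx":0,"wy":0,"wz":0.46,"gripper":1},
  {"tx":-188,"ty":-44,"tz":0,"wx":0,"wy":0,"wz":0.576,"gripper":1},
])

```text
time: 1.88
position: [0.4231, 0.2964, 0.2229]
tool_rot: [2.057, 2.374, 0.001]
ft_force: [1.0, 0.8, -0.3]
grip_width: 0.997
grip_force: 0.0
```

Request:
jog_arm([
  {"tx":-38,"ty":-1,"tz":4,"wx":0,"wy":0,"wz":0.115,"gripper":1},
  {"tx":-76,"ty":-2,"tz":8,"wx":0,"wy":0,"wz":0.23,"gripper":1},
  {"tx":-114,"ty":-4,"tz":12,"wx":0,"wy":0,"wz":0.345,"gripper":1},
  {"tx":-152,"ty":-5,"tz":16,"wx":0,"wy":0,"wz":0.46,"gripper":1},
  {"tx":-190,"ty":-6,"tz":20,"wx":0,"wy":0,"wz":0.576,"gripper":1},
])

```text
time: 2.3
position: [0.4445, 0.108, 0.2026]
tool_rot: [-2.646, -1.693, -0.002]
ft_force: [1.2, -0.4, -0.4]
grip_width: 0.996
grip_force: 0.0
```

```bash
python3 - <<'E'
from h import *
plan([(.444,-.051,.16,-27.4)])
E
```

```text
t 2.3 at [0.4445 0.108  0.2026] yaw -24.8 F [ 1.2 -0.4 -0.4] grip 86.7 0.0 q7 -0.77
(0.444, -0.051, 0.16, -27.4) t [-144.6   66.2   42.5] w [ 0.    -0.001  0.046] rows 3.9
```

Request:
jog_arm([
  {"tx":-37,"ty":17,"tz":10,"wx":0,"wy":0,"wz":0.01,"gripper":1},
  {"tx":-74,"ty":33,"tz":20,"wx":0,"wy":0,"wz":0.02,"gripper":1},
  {"tx":-110,"ty":50,"tz":32,"wx":0,"wy":0,"wz":0.03,"gripper":1},
  {"tx":-144,"ty":66,"tz":42,"wx":0,"wy":0,"wz":0.045,"gripper":1},
  {"tx":-144,"ty":66,"tz":42,"wx":0,"wy":0,"wz":0.045,"gripper":1},
])

```text
time: 2.72
position: [0.4433, -0.0567, 0.1594]
tool_rot: [2.688, 1.625, -0.004]
ft_force: [-0.6, 0.6, -0.1]
grip_width: 1.0
grip_force: 0.0
```

```bash
python3 - <<'E'
from h import *
w=vision.get_image("wrist");cv2.imwrite("pics/w1.png",w["color"])
plan([(.444,-.051,.062,-27.4)])
for p in [(.4440,-.0510,.087),(.4440,-.051,.057)]: print(proj(w,p).round(1))
a=np.radians(62.6)
for s in(19,-19): print(proj(w,(.444+s/1e3*np.cos(a),-.051+s/1e3*np.sin(a),.087)).round(1))
print(vision.spot_in("wrist","dial"))
E
```

```text
t 2.77 at [ 0.4441 -0.0526  0.16  ] yaw -27.5 F [0.1 1.2 0.8] grip 87.1 0.0 q7 -0.48
(0.444, -0.051, 0.062, -27.4) t [ 1.4 -0.7 98. ] w [-0.001  0.001 -0.002] rows 2.4
[319.1 200.6]
[319.4 188.2]
[318.9 174. ]
[319.3 226. ]
[{'bbox': [294.7, 163.9, 348.3, 223.3], 'conf': 0.94}]
```

View pics/w1.png

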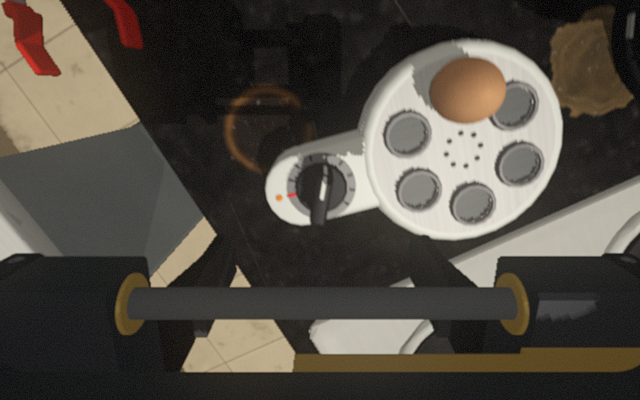

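The wrist view shows the dial bar from about (326,165) to (318,222), a few pixels and some 8° off the prediction. I'll zoom to refine.

```bash
python3 - <<'E'
import cv2
i=cv2.imread("pics/w1.png")[145:235,260:370]
cv2.imwrite("pics/w1z.png",cv2.resize(i,None,fx=6,fy=6,interpolation=cv2.INTER_CUBIC))
E
```

```text
(no output)
```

View pics/w1z.png

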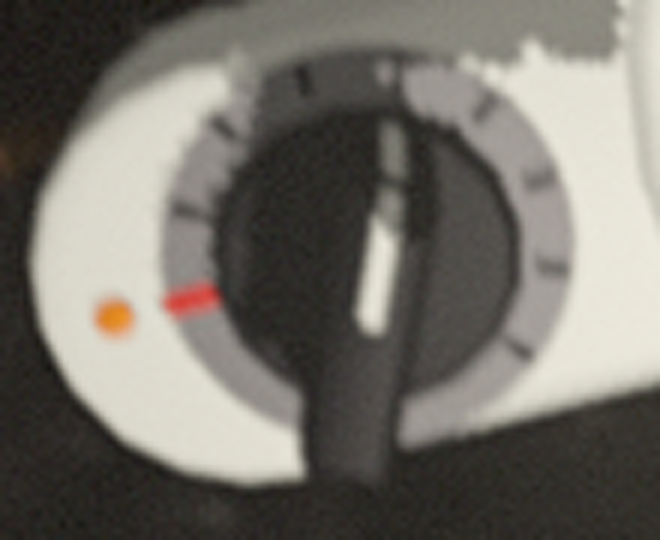

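```bash
python3 - <<'E'
from h import *
w=vision.get_image("wrist")
C=lambda x,y,z:ray(w,260+x/6,145+y/6,z)
A,B=C(382,218,.087),C(345,478,.087);d=A-B
print(A,B,np.linalg.norm(d),"ctr",(A+B)/2,"head",np.degrees(np.arctan2(d[1],d[0])))
d=C(378,225,.087)-C(368,330,.087);print("line head",np.degrees(np.arctan2(d[1],d[0])))
D=C(367,250,.057);M=C(192,300,.050);print("disc",D)
d=M-D;print("mark head",np.degrees(np.arctan2(d[1],d[0])))
O=C(115,317,.05)-D;print("orange",np.degrees(np.arctan2(O[1],O[0])))
plan([(*((A+B)/2)[:2],.062,-33)])
E
```

```text
[ 0.4544141  -0.03340543  0.087     ] [ 0.43592616 -0.05976395  0.087     ] 0.03219588921858953 ctr [ 0.44517013 -0.04658469  0.087     ] head 54.95406147721694
line head 57.49758079323125
disc [ 0.44711139 -0.04367593  0.057     ]
mark head 173.6860851245039
orange 171.29341445595725
t 2.87 at [ 0.4451 -0.0483  0.1608] yaw -27.1 F [-0.4  0.2 -0.1] grip 87.0 0.0 q7 -0.48
(np.float64(0.44517012964111863), np.float64(-0.0465846906472958), 0.062, -33) t [ 1.4 -0.7 98.8] w [-0.    -0.001  0.103] rows 2.4
```

```bash
python3 - <<'E'
from h import *
plan([(.4447,-.0517,.062,-33)])
w=vision.get_image("wrist")
plan([(.4447,-.0517,.062,-33)])
w=vision.get_image("wrist")
g=cv2.cvtColor(w["color"],cv2.COLOR_BGR2HSV)
m=((g[...,0]<8)|(g[...,0]>172))&(g[...,1]>120)&(g[...,2]>100);m[:170]=0;m[215:]=0;m[:,:270]=0;m[:,310:]=0
v,u=np.nonzero(m);M=ray(w,u.mean(),v.mean(),.05);print("mark",u.mean(),v.mean(),M)
plan([(.4447,-.0517,.062,-33)])
E
```

```text
t 2.87 at [ 0.4451 -0.0483  0.1608] yaw -27.1 F [-0.4  0.2 -0.1] grip 87.0 0.0 q7 -0.48
(0.4447, -0.0517, 0.062, -33) t [-3.3  1.2 98.8] w [-0.    -0.001  0.103] rows 2.4
t 2.92 at [ 0.4453 -0.0474  0.1609] yaw -27.0 F [-0.2  0.9 -0.1] grip 86.9 0.0 q7 -0.48
(0.4447, -0.0517, 0.062, -33) t [-4.2  1.3 98.9] w [ 0.    -0.001  0.105] rows 2.4
mark 295.2258064516129 205.8709677419355 [ 0.42072498 -0.04802687  0.05      ]
t 2.97 at [ 0.4454 -0.0471  0.1609] yaw -26.9 F [-0.1 -0.2  0.1] grip 87.1 0.0 q7 -0.48
(0.4447, -0.0517, 0.062, -33) t [-4.5  1.4 98.9] w [ 0.    -0.001  0.106] rows 2.4
```

Request:
jog_arm([
  {"tx":-4.5,"ty":1.5,"tz":30,"wx":0,"wy":0,"wz":0.1,"gripper":0.6},
  {"tx":-4.5,"ty":1.5,"tz":60,"wx":0,"wy":0,"wz":0.1,"gripper":0.6},
  {"tx":-4.5,"ty":1.5,"tz":85,"wx":0,"wy":0,"wz":0.1,"gripper":0.6},
  {"tx":-4.5,"ty":1.5,"tz":98,"wx":0,"wy":0,"wz":0.1,"gripper":0.6},
  {"tx":-4.5,"ty":1.5,"tz":98,"wx":0,"wy":0,"wz":0.1,"gripper":0.6},
])

```text
time: 3.38
position: [0.442, -0.0518, 0.06]
tool_rot: [-2.754, -1.508, 0.008]
ft_force: [-0.3, 1.6, 0.3]
grip_width: 0.705
grip_force: 0.0
```

Request:
jog_arm([
  {"tx":0,"ty":0,"tz":0,"wx":0,"wy":0,"wz":0,"gripper":0.3},
  {"tx":0,"ty":0,"tz":0,"wx":0,"wy":0,"wz":0,"gripper":0},
  {"tx":0,"ty":0,"tz":0,"wx":0,"wy":0,"wz":0,"gripper":0},
  {"tx":0,"ty":0,"tz":0,"wx":0,"wy":0,"wz":0,"gripper":0},
  {"tx":0,"ty":0,"tz":0,"wx":0,"wy":0,"wz":0,"gripper":0},
], grip_force=20)

```text
time: 3.8
position: [0.445, -0.053, 0.0634]
tool_rot: [2.757, 1.505, 0.003]
ft_force: [-0.5, 0.4, 0.6]
grip_width: 0.326
grip_force: 0.0
```

```bash
python3 - <<'E'
from h import *
w=vision.get_image("wrist")
plan([(.4447,-.0517,.062,-33)])
E
```

```text
t 3.85 at [ 0.4449 -0.0531  0.0632] yaw -32.8 F [-0.7 -0.5 -0. ] grip 24.3 0.0 q7 -0.48
(0.4447, -0.0517, 0.062, -33) t [ 1.1 -0.9  1.2] w [ 0.001 -0.001  0.004] rows 0.0
```

Request:
jog_arm([
  {"tx":0,"ty":0,"tz":0,"wx":0,"wy":0,"wz":0,"gripper":0},
  {"tx":0,"ty":0,"tz":0,"wx":0,"wy":0,"wz":0,"gripper":0},
  {"tx":0,"ty":0,"tz":0,"wx":0,"wy":0,"wz":0,"gripper":0},
  {"tx":0,"ty":0,"tz":0,"wx":0,"wy":0,"wz":-0.06,"gripper":0},
  {"tx":0,"ty":0,"tz":0,"wx":0,"wy":0,"wz":-0.14,"gripper":0},
], grip_force=20)

```text
time: 4.27
position: [0.4447, -0.0534, 0.0629]
tool_rot: [2.643, 1.697, 0.001]
ft_force: [0.0, -0.6, 2.3]
grip_width: 0.137
grip_force: 20.0
```

Gripped at 12 mm, which matches the bar. Now I'll turn it.

Request:
jog_arm([
  {"tx":0,"ty":0,"tz":0,"wx":0,"wy":0,"wz":-0.11,"gripper":0},
  {"tx":0,"ty":0,"tz":0,"wx":0,"wy":0,"wz":-0.22,"gripper":0},
  {"tx":0,"ty":0,"tz":0,"wx":0,"wy":0,"wz":-0.33,"gripper":0},
  {"tx":0,"ty":0,"tz":0,"wx":0,"wy":0,"wz":-0.44,"gripper":0},
  {"tx":0,"ty":0,"tz":0,"wx":0,"wy":0,"wz":-0.55,"gripper":0},
])

```text
time: 4.68
position: [0.4444, -0.0533, 0.0629]
tool_rot: [-2.081, -2.354, -0.0]
ft_force: [-0.2, -0.6, 3.8]
grip_width: 0.135
grip_force: 20.0
```

Request:
jog_arm([
  {"tx":0,"ty":0,"tz":0,"wx":0,"wy":0,"wz":-0.11,"gripper":0},
  {"tx":0,"ty":0,"tz":0,"wx":0,"wy":0,"wz":-0.22,"gripper":0},
  {"tx":0,"ty":0,"tz":0,"wx":0,"wy":0,"wz":-0.33,"gripper":0},
  {"tx":0,"ty":0,"tz":0,"wx":0,"wy":0,"wz":-0.44,"gripper":0},
  {"tx":0,"ty":0,"tz":0,"wx":0,"wy":0,"wz":-0.55,"gripper":0},
])

```text
time: 5.1
position: [0.4442, -0.0534, 0.0629]
tool_rot: [-1.363, -2.83, -0.0]
ft_force: [-1.2, -0.3, 3.0]
grip_width: 0.144
grip_force: 20.0
```

```bash
python3 - <<'E'
from h import *
w=vision.get_image("wrist");plan([])
print(ctrl.get_state()["torque"])
E
```

```text
t 5.15 at [ 0.4443 -0.0535  0.0629] yaw 38.8 F [-1.5 -0.2  2.8] grip 11.8 20.0 q7 0.76
[-0.20573364  0.23614979  0.01600696]
```

Request:
jog_arm([
  {"tx":0,"ty":0,"tz":0,"wx":0,"wy":0,"wz":-0.11,"gripper":0},
  {"tx":0,"ty":0,"tz":0,"wx":0,"wy":0,"wz":-0.22,"gripper":0},
  {"tx":0,"ty":0,"tz":0,"wx":0,"wy":0,"wz":-0.33,"gripper":0},
  {"tx":0,"ty":0,"tz":0,"wx":0,"wy":0,"wz":-0.44,"gripper":0},
  {"tx":0,"ty":0,"tz":0,"wx":0,"wy":0,"wz":-0.52,"gripper":0},
])

```text
time: 5.57
position: [0.4442, -0.0537, 0.0629]
tool_rot: [-0.594, -3.084, 0.0]
ft_force: [-2.3, -0.8, 4.5]
grip_width: 0.142
grip_force: 20.0
```

Request:
jog_arm([
  {"tx":0,"ty":0,"tz":0,"wx":0,"wy":0,"wz":-0.06,"gripper":0},
  {"tx":0,"ty":0,"tz":0,"wx":0,"wy":0,"wz":-0.12,"gripper":0},
  {"tx":0,"ty":0,"tz":0,"wx":0,"wy":0,"wz":-0.15,"gripper":0},
  {"tx":0,"ty":0,"tz":0,"wx":0,"wy":0,"wz":-0.15,"gripper":0},
  {"tx":0,"ty":0,"tz":0,"wx":0,"wy":0,"wz":-0.15,"gripper":0},
])

```text
time: 5.98
position: [0.4441, -0.0537, 0.0628]
tool_rot: [-0.369, -3.119, 0.001]
ft_force: [-1.2, -1.0, 6.2]
grip_width: 0.14
grip_force: 20.0
```

```bash
python3 - <<'E'
from h import *
w=vision.get_image("wrist");plan([])
print(ctrl.get_state()["torque"],ctrl.get_state()["joint_torque"])
cv2.imwrite("pics/w2.png",w["color"])
E
```

```text
t 6.03 at [ 0.4441 -0.0537  0.0629] yaw 76.5 F [-1.8 -1.6  4.3] grip 12.2 20.0 q7 1.42
[-0.34328514  0.50597511  0.08842197] [ -0.70910912 -21.19025946  -0.21298422 -25.46696842  -0.50592598
  -0.6849575   -0.05445572]
```

Request:
jog_arm([
  {"tx":0,"ty":0,"tz":0,"wx":0,"wy":0,"wz":-0.04,"gripper":0},
  {"tx":0,"ty":0,"tz":0,"wx":0,"wy":0,"wz":-0.08,"gripper":0},
  {"tx":0,"ty":0,"tz":0,"wx":0,"wy":0,"wz":-0.12,"gripper":0},
  {"tx":0,"ty":0,"tz":0,"wx":0,"wy":0,"wz":-0.15,"gripper":0},
  {"tx":0,"ty":0,"tz":0,"wx":0,"wy":0,"wz":-0.15,"gripper":0},
])

```text
time: 6.45
position: [0.4442, -0.0537, 0.0628]
tool_rot: [-0.136, -3.138, -0.0]
ft_force: [-1.4, -2.3, 4.6]
grip_width: 0.154
grip_force: 21.8
```

```bash
python3 - <<'E'
from h import *
w=vision.get_image("wrist");plan([])
print(ctrl.get_state()["torque"],ctrl.get_state()["joint_torque"])
E
```

```text
t 6.5 at [ 0.4442 -0.0537  0.0628] yaw 85.0 F [-2.4 -1.7  5.3] grip 13.4 21.8 q7 1.57
[-0.38929707  0.49901964 -0.54052805] [ -1.36809289 -21.28136337  -0.87166138 -25.4443413   -0.19120169
  -0.61540151   0.63299228]
```

At the stop: 0.54 N m and the pads starting to slip. I'll release and lift.

Request:
jog_arm([
  {"tx":0,"ty":0,"tz":0,"wx":0,"wy":0,"wz":0.08,"gripper":0.4},
  {"tx":0,"ty":0,"tz":0,"wx":0,"wy":0,"wz":0.08,"gripper":0.5},
  {"tx":0,"ty":0,"tz":0,"wx":0,"wy":0,"wz":0.08,"gripper":0.5},
  {"tx":0,"ty":0,"tz":-20,"wx":0,"wy":0,"wz":0.08,"gripper":0.6},
  {"tx":0,"ty":0,"tz":-60,"wx":0,"wy":0,"wz":0.08,"gripper":0.6},
])

```text
time: 6.92
position: [0.4404, -0.053, 0.1192]
tool_rot: [-0.252, -3.122, 0.004]
ft_force: [0.4, 0.2, -0.1]
grip_width: 0.446
grip_force: 0.0
```

```bash
python3 - <<'E'
from h import *
plan([(.444,-.0537,.20,70),(.445,.11,.2,35),(.40,.23,.17,2),(.358,.256,.14,-11)])
w=vision.get_image("wrist");cv2.imwrite("pics/w3.png",w["color"])
E
```

```text
t 6.92 at [ 0.4404 -0.053   0.1192] yaw 80.8 F [ 0.4  0.2 -0.1] grip 38.8 0.0 q7 1.44
(0.444, -0.0537, 0.2, 70) t [ -2.9  -0.4 -80.8] w [-0.004 -0.009  0.188] rows 1.9
(0.445, 0.11, 0.2, 35) t [ 55.  154.2   0. ] w [0.    0.    0.611] rows 4.9
(0.4, 0.23, 0.17, 2) t [124.1  32.   30. ] w [0.    0.    0.576] rows 4.6
(0.358, 0.256, 0.14, -11) t [ 27.4 -41.1  30. ] w [0.    0.    0.227] rows 1.8
```

Request:
jog_arm([
  {"tx":0,"ty":0,"tz":-30,"wx":0,"wy":0,"wz":0.05,"gripper":1},
  {"tx":0,"ty":10,"tz":-60,"wx":0,"wy":0,"wz":0.1,"gripper":1},
  {"tx":0,"ty":35,"tz":-80,"wx":0,"wy":0,"wz":0.2,"gripper":1},
  {"tx":5,"ty":70,"tz":-80,"wx":0,"wy":0,"wz":0.32,"gripper":1},
  {"tx":10,"ty":105,"tz":-80,"wx":0,"wy":0,"wz":0.44,"gripper":1},
])

```text
time: 7.38
position: [0.4528, 0.0511, 0.2045]
tool_rot: [0.932, 2.997, 0.005]
ft_force: [0.1, 0.1, -0.1]
grip_width: 0.875
grip_force: 0.0
```

```bash
python3 - <<'E'
from h import *
w=vision.get_image("wrist")
plan([(.43,.18,.18,22),(.37,.256,.14,-11)])
E
```

```text
t 7.43 at [0.4516 0.0599 0.2033] yaw 55.5 F [-0.5  5.6 -0.1] grip 79.7 0.0 q7 0.74
(0.43, 0.18, 0.18, 22) t [85.8 86.6 23.9] w [ 0.005 -0.003  0.585] rows 4.7
(0.37, 0.256, 0.14, -11) t [ 92.9 -27.2  40. ] w [0.    0.    0.576] rows 4.6
```

Request:
jog_arm([
  {"tx":17,"ty":17,"tz":5,"wx":0,"wy":0,"wz":0.12,"gripper":1},
  {"tx":34,"ty":34,"tz":10,"wx":0,"wy":0,"wz":0.24,"gripper":1},
  {"tx":51,"ty":51,"tz":15,"wx":0,"wy":0,"wz":0.36,"gripper":1},
  {"tx":68,"ty":68,"tz":20,"wx":0,"wy":0,"wz":0.48,"gripper":1},
  {"tx":85,"ty":86,"tz":24,"wx":0,"wy":0,"wz":0.58,"gripper":1},
])

```text
time: 7.85
position: [0.4288, 0.1699, 0.1779]
tool_rot: [-1.748, -2.61, 0.0]
ft_force: [0.9, 0.4, -0.1]
grip_width: 0.999
grip_force: 0.0
```

Request:
jog_arm([
  {"tx":23,"ty":-7,"tz":8,"wx":0,"wy":0,"wz":0.12,"gripper":1},
  {"tx":46,"ty":-14,"tz":16,"wx":0,"wy":0,"wz":0.24,"gripper":1},
  {"tx":70,"ty":-20,"tz":28,"wx":0,"wy":0,"wz":0.36,"gripper":1},
  {"tx":92,"ty":-27,"tz":40,"wx":0,"wy":0,"wz":0.48,"gripper":1},
  {"tx":92,"ty":-27,"tz":40,"wx":0,"wy":0,"wz":0.56,"gripper":1},
])

```text
time: 8.27
position: [0.3645, 0.2463, 0.136]
tool_rot: [-2.393, -2.033, 0.007]
ft_force: [0.6, 0.3, -0.1]
grip_width: 1.001
grip_force: 0.0
```

```bash
python3 - <<'E'
from h import *
for i in range(6): vision.get_image("wrist")
plan([])
w=vision.get_image("wrist");t=vision.get_image("top")
r=lambda i:cv2.resize(i,(int(i.shape[1]*300/i.shape[0]),300),interpolation=cv2.INTER_CUBIC)
top=np.hstack([r(t["color"][225:270,400:450]),r(w["color"])])[:, :800]
cv2.imwrite("pics/d.png",top)
np.save("w4.npy",w["extrinsics"]);cv2.imwrite("pics/w4.png",w["color"])
plan([])
E
```

```text
t 8.57 at [0.3699 0.243  0.1389] yaw -9.4 F [ 0.3 -0.1 -0. ] grip 87.1 0.0 q7 -0.81
t 8.67 at [0.3698 0.243  0.1389] yaw -9.5 F [-0.2 -0.7 -0.1] grip 87.1 0.0 q7 -0.81
```

View pics/d.png

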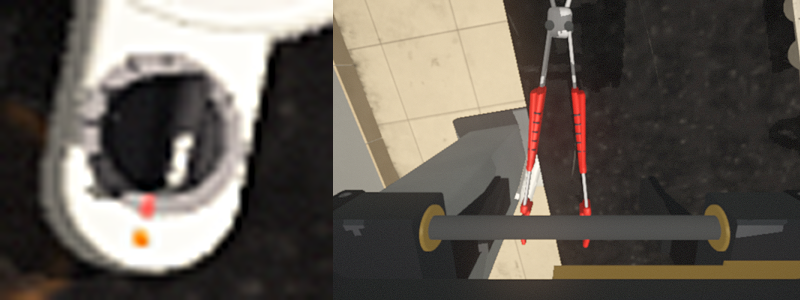

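The top crop shows the white pointer line (187,140)→(175,180) aligned with the red mark at (148,207), so the dial is off. The wrist view shows the tongs, with sleeves around (534,130) and (580,130). I'll segment the red to locate them.

```bash
python3 - <<'E'
from h import *
w=vision.get_image("wrist")
g=cv2.cvtColor(w["color"],cv2.COLOR_BGR2HSV)
m=(((g[...,0]<8)|(g[...,0]>172))&(g[...,1]>150)&(g[...,2]>70)).astype(np.uint8);m[245:]=0
m=cv2.morphologyEx(m,cv2.MORPH_CLOSE,np.ones((5,5)))
n,l,st,c=cv2.connectedComponentsWithStats(m)
for i in range(1,n):
    if st[i,4]<150: continue
    v,u=np.nonzero(l==i)
    P=np.array([ray(w,a,b,.022)[:2] for a,b in zip(u,v)])
    x0=P.mean(0);U,S,V=np.linalg.svd(P-x0,full_matrices=False);pr=(P-x0)@V[0];pc=(P-x0)@V[1]
    ctr=x0+V[0]*(pr.max()+pr.min())/2
    print(st[i],ctr.round(4),"len",np.ptp(pr).round(4),"wid",np.ptp(pc).round(4),"head",np.degrees(np.arctan2(V[0,1],V[0,0])).round(1))
plan([])
E
```

```text
[ 258  115   27  113 1710] [0.3299 0.2638] len 0.0948 wid 0.0166 head 72.0
[ 317  116   22  116 1656] [0.3783 0.2532] len 0.0956 wid 0.0149 head -95.4
t 8.72 at [0.3697 0.2431 0.1389] yaw -9.5 F [ 0.1 -0.5 -0.9] grip 86.9 0.0 q7 -0.82
```

```bash
python3 - <<'E'
from h import *
plan([(.354,.2585,.06,-12),(.354,.2585,.004,-12)])
E
```

```text
t 8.72 at [0.3697 0.2431 0.1389] yaw -9.5 F [ 0.1 -0.5 -0.9] grip 86.9 0.0 q7 -0.82
(0.354, 0.2585, 0.06, -12) t [ 12.6 -18.1  78.9] w [ 0.    -0.001  0.044] rows 2.0
(0.354, 0.2585, 0.004, -12) t [ 0.  0. 56.] w [0. 0. 0.] rows 1.3
```

Request:
jog_arm([
  {"tx":4,"ty":-6,"tz":26,"wx":0,"wy":0,"wz":0.02,"gripper":1},
  {"tx":9,"ty":-12,"tz":52,"wx":0,"wy":0,"wz":0.044,"gripper":1},
  {"tx":12.5,"ty":-18,"tz":79,"wx":0,"wy":0,"wz":0.044,"gripper":1},
  {"tx":12.5,"ty":-18,"tz":79,"wx":0,"wy":0,"wz":0.044,"gripper":1},
  {"tx":12.5,"ty":-18,"tz":79,"wx":0,"wy":0,"wz":0.044,"gripper":1},
])

```text
time: 9.13
position: [0.3528, 0.2578, 0.059]
tool_rot: [2.44, 1.978, -0.005]
ft_force: [0.2, 0.0, 0.5]
grip_width: 1.0
grip_force: 0.0
```

```bash
python3 - <<'E'
from h import *
for i in range(4): vision.get_image("wrist")
plan([(.354,.2585,.004,-12)])
E
```

```text
t 9.33 at [0.3551 0.2593 0.0614] yaw -12.0 F [ 0.  -0.   0.5] grip 86.7 0.0 q7 -0.9
(0.354, 0.2585, 0.004, -12) t [-1.2 -1.  57.4] w [ 0.002 -0.003 -0.001] rows 1.4
```

Request:
jog_arm([
  {"tx":-1,"ty":-1,"tz":20,"wx":0,"wy":0,"wz":0,"gripper":1},
  {"tx":-1,"ty":-1,"tz":40,"wx":0,"wy":0,"wz":0,"gripper":1},
  {"tx":-1,"ty":-1,"tz":52,"wx":0,"wy":0,"wz":0,"gripper":1},
  {"tx":-1,"ty":-1,"tz":57,"wx":0,"wy":0,"wz":0,"gripper":1},
  {"tx":-1,"ty":-1,"tz":57,"wx":0,"wy":0,"wz":0,"gripper":1},
])

```text
time: 9.75
position: [0.3524, 0.2577, 0.0026]
tool_rot: [2.442, 1.977, -0.001]
ft_force: [-0.6, 0.3, -0.0]
grip_width: 0.999
grip_force: 0.0
```

Request:
jog_arm([
  {"tx":0,"ty":0,"tz":0,"wx":0,"wy":0,"wz":0,"gripper":0.8},
  {"tx":0,"ty":0,"tz":0,"wx":0,"wy":0,"wz":0,"gripper":0.7},
  {"tx":0,"ty":0,"tz":0,"wx":0,"wy":0,"wz":0,"gripper":0.62},
  {"tx":0,"ty":0,"tz":0,"wx":0,"wy":0,"wz":0,"gripper":0.62},
  {"tx":0,"ty":0,"tz":0,"wx":0,"wy":0,"wz":0,"gripper":0.62},
], grip_force=20)

```text
time: 10.17
position: [0.3527, 0.2582, 0.0031]
tool_rot: [2.441, 1.977, 0.002]
ft_force: [0.7, 0.1, -0.0]
grip_width: 0.706
grip_force: 0.5
```

```bash
python3 - <<'E'
from h import *
for i in range(5): vision.get_image("wrist")
plan([(.354,.2585,.004,-12)])
E
```

```text
t 10.42 at [0.353  0.2582 0.0031] yaw -12.0 F [ 0.5 -0.4  4.6] grip 54.6 10.2 q7 -0.89
(0.354, 0.2585, 0.004, -12) t [ 0.5  1.  -0.9] w [ 0.001 -0.001  0.   ] rows 0.0
```

Request:
jog_arm([
  {"tx":0,"ty":0,"tz":-10,"wx":0,"wy":0,"wz":0,"gripper":0.62},
  {"tx":0,"ty":0,"tz":-30,"wx":0,"wy":0,"wz":0,"gripper":0.62},
  {"tx":0,"ty":0,"tz":-55,"wx":0,"wy":0,"wz":0,"gripper":0.62},
  {"tx":0,"ty":0,"tz":-80,"wx":0,"wy":0,"wz":0,"gripper":0.62},
  {"tx":0,"ty":0,"tz":-100,"wx":0,"wy":0,"wz":0,"gripper":0.62},
])

```text
time: 10.83
position: [0.3519, 0.2579, 0.1043]
tool_rot: [-2.441, -1.977, -0.0]
ft_force: [0.3, 0.6, -1.5]
grip_width: 0.623
grip_force: 8.9
```

Request:
jog_arm([
  {"tx":0,"ty":0,"tz":-20,"wx":0,"wy":0,"wz":0,"gripper":0.62},
  {"tx":0,"ty":0,"tz":-40,"wx":0,"wy":0,"wz":0,"gripper":0.62},
  {"tx":0,"ty":0,"tz":-55,"wx":0,"wy":0,"wz":0,"gripper":0.62},
  {"tx":0,"ty":0,"tz":-60,"wx":0,"wy":0,"wz":0,"gripper":0.62},
  {"tx":0,"ty":0,"tz":-60,"wx":0,"wy":0,"wz":0,"gripper":0.62},
])

```text
time: 11.25
position: [0.3525, 0.2584, 0.1637]
tool_rot: [-2.441, -1.977, -0.003]
ft_force: [0.0, -0.3, -1.5]
grip_width: 0.625
grip_force: 8.9
```

```bash
python3 - <<'E'
from h import *
for i in range(3): vision.get_image("wrist")
plan([])
w=vision.get_image("wrist");s=vision.get_image("side")
cv2.imwrite("pics/e.png",np.hstack([cv2.resize(w["color"],(400,250)),cv2.resize(s["color"],(400,250))]))
E
```

```text
t 11.4 at [0.3514 0.2573 0.1613] yaw -12.0 F [ 0.1  0.3 -2.2] grip 54.1 8.9 q7 -0.91
```

View pics/e.png

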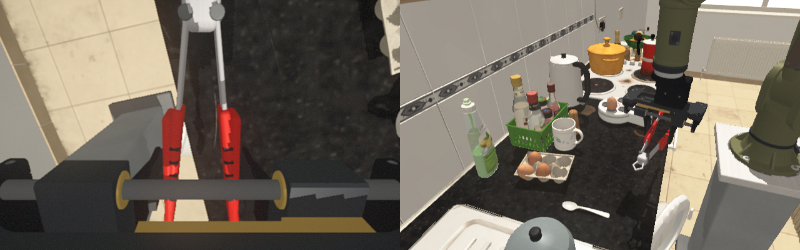

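The tongs are held level. Next I'll carry them to a hover and measure the egg more precisely.

```bash
python3 - <<'E'
from h import *
from scipy.optimize import least_squares
obs=[]
for n,box in(("top",(395,470,160,230)),("side",(310,360,140,185))):
    im=vision.get_image(n);g=cv2.cvtColor(im["color"],cv2.COLOR_BGR2HSV)
    m=((g[...,0]>3)&(g[...,0]<18)&(g[...,1]>90)&(g[...,2]>60)).astype(np.uint8)
    k=np.zeros_like(m);k[box[2]:box[3],box[0]:box[1]]=1;m*=k
    N,l,st,c=cv2.connectedComponentsWithStats(m);i=1+st[1:,4].argmax()
    b=st[i];uv=(b[0]+(b[2]-1)/2,b[1]+(b[3]-1)/2);print(n,b,c[i]);obs.append((im,uv,c[i]))
th=np.linspace(0,2*np.pi,40);zz=np.linspace(-.0275,.0275,21)
def outline(im,p):
    Q=[]
    for z in zz:
        r=.0215*np.sqrt(max(0,1-((z+.0095)/(.018 if z<-.0095 else .037))**2))
        Q+= [proj(im,(p[0]+r*np.cos(a),p[1]+r*np.sin(a),p[2]+z)) for a in th]
    Q=np.array(Q);return (Q.min(0)+Q.max(0))/2
f=lambda q:np.concatenate([outline(im,(q[0],q[1],.08))-uv for im,uv,_ in obs])
r=least_squares(f,[.562,-.03]);print(r.x,r.fun)
for i in range(2):
  r=least_squares(lambda q:outline(obs[i][0],(q[0],q[1],.08))-obs[i][1],[.562,-.03]);print(r.x)
plan([(.44,.16,.21,10),(.502,.0725,.20,30)])
E
```

```text
top [407 180  20  20 305] [416.49836066 189.79672131]
side [331 155  16  21 275] [338.46181818 165.49090909]
[ 0.56517422 -0.03338954] [ 0.39372349  0.09845148 -0.25321543  0.83599161]
[ 0.56537463 -0.03252877]
[ 0.56581474 -0.03778598]
t 11.6 at [0.3518 0.2575 0.1616] yaw -12.0 F [-0.1 -0.1 -1.5] grip 54.1 8.9 q7 -0.91
(0.44, 0.16, 0.21, 10) t [-77.1 106.5 -48.4] w [-0.001  0.001 -0.384] rows 3.4
(0.502, 0.0725, 0.2, 30) t [-96.9  45.9  10. ] w [ 0.     0.    -0.349] rows 2.8
```

Request:
jog_arm([
  {"tx":-12,"ty":18,"tz":-10,"wx":0,"wy":0,"wz":-0.06,"gripper":0.62},
  {"tx":-28,"ty":40,"tz":-20,"wx":0,"wy":0,"wz":-0.14,"gripper":0.62},
  {"tx":-46,"ty":62,"tz":-30,"wx":0,"wy":0,"wz":-0.22,"gripper":0.62},
  {"tx":-62,"ty":84,"tz":-40,"wx":0,"wy":0,"wz":-0.3,"gripper":0.62},
  {"tx":-77,"ty":106,"tz":-48,"wx":0,"wy":0,"wz":-0.38,"gripper":0.62},
])

```text
time: 12.02
position: [0.4406, 0.1593, 0.2109]
tool_rot: [2.019, 2.406, -0.0]
ft_force: [0.6, -0.1, -1.5]
grip_width: 0.625
grip_force: 8.9
```

```bash
python3 - <<'E'
from h import *
for i in range(3): vision.get_image("top")
plan([(.5045,.0714,.19,30)])
E
```

```text
t 12.17 at [0.4413 0.1589 0.2108] yaw 9.5 F [-0.4  0.7 -1.5] grip 54.1 8.9 q7 -0.25
(0.5045, 0.0714, 0.19, 30) t [-96.7  47.9  20.8] w [ 0.001  0.    -0.358] rows 2.9
```

Request:
jog_arm([
  {"tx":-25,"ty":12,"tz":5,"wx":0,"wy":0,"wz":-0.09,"gripper":0.62},
  {"tx":-50,"ty":24,"tz":10,"wx":0,"wy":0,"wz":-0.18,"gripper":0.62},
  {"tx":-75,"ty":37,"tz":15,"wx":0,"wy":0,"wz":-0.27,"gripper":0.62},
  {"tx":-97,"ty":48,"tz":21,"wx":0,"wy":0,"wz":-0.36,"gripper":0.62},
  {"tx":-97,"ty":48,"tz":21,"wx":0,"wy":0,"wz":-0.36,"gripper":0.62},
])

```text
time: 12.58
position: [0.5045, 0.0688, 0.1878]
tool_rot: [1.564, 2.724, -0.006]
ft_force: [0.5, 0.0, -1.4]
grip_width: 0.624
grip_force: 8.9
```

```bash
python3 - <<'E'
from h import *
for i in range(5): vision.get_image("top")
plan([(.5045,.0714,.19,30),(.5045,.0714,.066,30)])
t=vision.get_image("top");s=vision.get_image("side")
tip=np.array([.5645,-.0325,.201])
for n,im in(("top",t),("side",s)):
    u,v=proj(im,tip);print(n,u,v)
a=t["color"][120:270,330:530];b=s["color"][80:230,260:460]
cv2.imwrite("pics/f.png",np.hstack([cv2.resize(i,(400,300),interpolation=cv2.INTER_CUBIC) for i in(a,b)]))
E
```

```text
t 12.83 at [0.5029 0.0751 0.1893] yaw 30.5 F [ 0.8  0.  -1.4] grip 54.6 8.9 q7 0.35
(0.5045, 0.0714, 0.19, 30) t [-4.  -0.5 -0.7] w [-0.    -0.001  0.009] rows 0.1
(0.5045, 0.0714, 0.066, 30) t [  0.   0. 124.] w [0. 0. 0.] rows 3.0
top 429.07617996821443 178.85892732698
side 339.7340251292676 119.94236300215096
```

View pics/f.png

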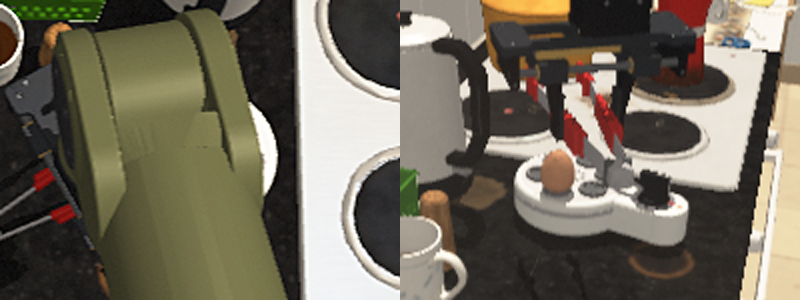

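The side view shows the jaws at about (540,85) and (587,75). Their mid (563,80) matches the predicted tip (559,80). I'll lower to just above the egg and check again.

Request:
jog_arm([
  {"tx":-4,"ty":-0.5,"tz":10,"wx":0,"wy":0,"wz":0.009,"gripper":0.62},
  {"tx":-4,"ty":-0.5,"tz":30,"wx":0,"wy":0,"wz":0.009,"gripper":0.62},
  {"tx":-4,"ty":-0.5,"tz":50,"wx":0,"wy":0,"wz":0.009,"gripper":0.62},
  {"tx":-4,"ty":-0.5,"tz":62,"wx":0,"wy":0,"wz":0.009,"gripper":0.62},
  {"tx":-4,"ty":-0.5,"tz":62,"wx":0,"wy":0,"wz":0.009,"gripper":0.62},
])

```text
time: 13.35
position: [0.5029, 0.0691, 0.1244]
tool_rot: [-1.572, -2.716, 0.006]
ft_force: [-0.4, 0.4, -2.0]
grip_width: 0.626
grip_force: 8.9
```

```bash
python3 - <<'E'
from h import *
for i in range(5): vision.get_image("side")
plan([(.5045,.0714,.066,30)])
st=ctrl.get_state();p=np.array(st["position"]);R=Ro.from_rotvec(st["tool_rot"]).as_matrix()
s=vision.get_image("side")
h=-R[:,0];y=R[:,1];c=p+[0,0,.011]
im=s["color"].copy();x0,y0,x1,y1=290,100,390,200;F=6
big=cv2.resize(im[y0:y1,x0:x1],None,fx=F,fy=F,interpolation=cv2.INTER_CUBIC)
def P(q,col):
    u,v=proj(s,q);cv2.circle(big,(int((u-x0+.5)*F),int((v-y0+.5)*F)),4,col,-1)
# predicted pad outlines, squeezed: gap ~58 at mid V, 48 at ends guess
for sg in(1,-1):
  for dx in(.0955,.145):
    for dz in(-.013,.013): P(c+h*dx+y*sg*.027+[0,0,dz],(0,255,0))
P(c+h*.12,(255,0,0));P((.5645,-.0325,.1075),(255,255,0));P((.5645,-.0325,.08),(255,255,0))
for sg in(1,-1):
  for dx in(-.04,.04): P(c+h*dx+y*sg*.027+[0,0,.014],(0,255,255))
cv2.imwrite("pics/g.png",big);cv2.imwrite("pics/side_g.png",s["color"])
E
```

```text
t 13.6 at [0.5063 0.0697 0.1288] yaw 29.9 F [-1.2  0.7 -1.5] grip 54.5 8.9 q7 0.37
(0.5045, 0.0714, 0.066, 30) t [ 2.4 -0.8 62.8] w [ 0.002  0.001 -0.002] rows 1.5
```

View pics/g.png

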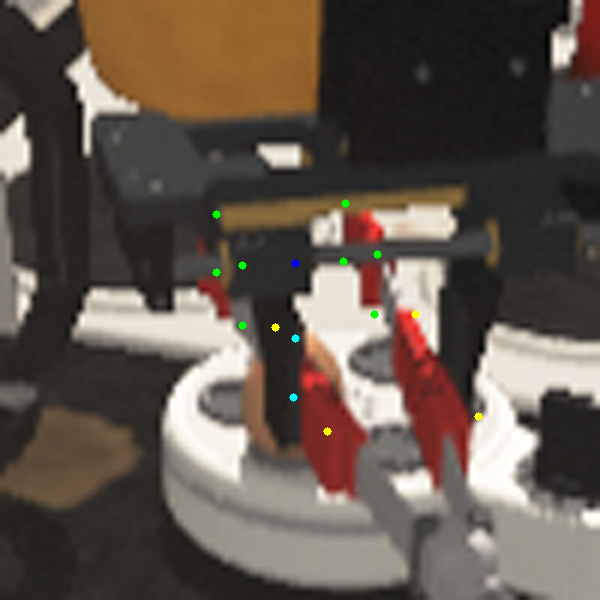

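The right jaw at (363,258) matches the predicted corners. The left jaw at (213,280) sits about 2 mm further out, and the egg centre at x≈293 is between them. I'll correct by about 1.5 mm and descend slowly.

Request:
jog_arm([
  {"tx":2.5,"ty":-2.5,"tz":0,"wx":0,"wy":0,"wz":0,"gripper":0.62},
  {"tx":2.5,"ty":-2.5,"tz":0,"wx":0,"wy":0,"wz":0,"gripper":0.62},
  {"tx":2.5,"ty":-2.5,"tz":8,"wx":0,"wy":0,"wz":0,"gripper":0.62},
  {"tx":2.5,"ty":-2.5,"tz":18,"wx":0,"wy":0,"wz":0,"gripper":0.62},
  {"tx":2.5,"ty":-2.5,"tz":28,"wx":0,"wy":0,"wz":0,"gripper":0.62},
])

```text
time: 14.07
position: [0.5018, 0.0704, 0.0986]
tool_rot: [1.573, 2.719, 0.0]
ft_force: [-0.6, -1.4, -2.4]
grip_width: 0.624
grip_force: 8.9
```

```bash
python3 - <<'E'
from h import *
for i in range(4): vision.get_image("side")
plan([(.5032,.0707,.068,30)])
for n in ("side","wrist"):
  im=vision.get_image(n);print(n,vision.spot_in(n,"egg_center"))
E
```

```text
t 14.27 at [0.5013 0.0701 0.0987] yaw 29.9 F [-0.4  0.1 -1.4] grip 54.4 8.9 q7 0.38
(0.5032, 0.0707, 0.068, 30) t [-0.4  1.9 30.7] w [-0.002 -0.    -0.002] rows 0.7
side [{'bbox': [327.2, 160.2, 346.7, 174.2], 'conf': 0.58}, {'bbox': [217.0, 261.1, 240.3, 280.0], 'conf': 0.55}]
wrist [{'bbox': [502.1, 249.7, 537.9, 256.7], 'conf': 0.19}]
```

Request:
jog_arm([
  {"tx":0,"ty":1,"tz":8,"wx":0,"wy":0,"wz":0,"gripper":0.62},
  {"tx":0,"ty":1,"tz":16,"wx":0,"wy":0,"wz":0,"gripper":0.62},
  {"tx":0,"ty":1,"tz":24,"wx":0,"wy":0,"wz":0,"gripper":0.62},
  {"tx":0,"ty":1,"tz":30,"wx":0,"wy":0,"wz":0,"gripper":0.62},
  {"tx":0,"ty":1,"tz":30,"wx":0,"wy":0,"wz":0,"gripper":0.62},
])

```text
time: 14.88
position: [0.5013, 0.0705, 0.0675]
tool_rot: [-1.572, -2.717, 0.004]
ft_force: [-0.2, 0.4, -1.6]
grip_width: 0.622
grip_force: 8.9
```

```bash
python3 - <<'E'
from h import *
for i in range(4): vision.get_image("side")
plan([(.5032,.0707,.068,30)])
s=vision.get_image("side");cv2.imwrite("pics/i.png",cv2.resize(s["color"][110:210,280:400],None,fx=6,fy=6,interpolation=cv2.INTER_CUBIC))
E
```

```text
t 15.08 at [0.503  0.0709 0.0698] yaw 29.9 F [-0.2 -0.1 -0.8] grip 54.4 8.9 q7 0.4
(0.5032, 0.0707, 0.068, 30) t [-0.2  0.1  1.8] w [ 0.001  0.    -0.002] rows 0.0
```

View pics/i.png

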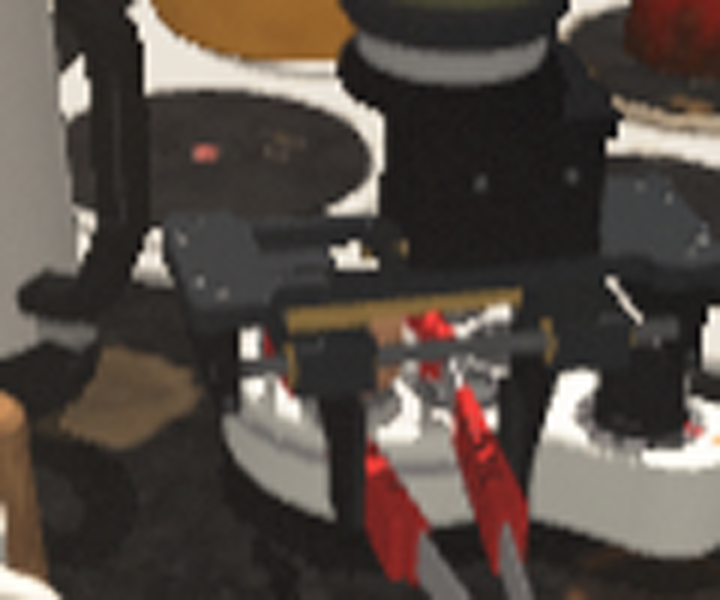

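The egg is at x≈306–402, between the left jaw (~290) and the right jaw (~410). It is centred and no force shows. I'll go 3 mm lower, then squeeze gradually.

Request:
jog_arm([
  {"tx":0,"ty":0,"tz":1,"wx":0,"wy":0,"wz":0,"gripper":0.62},
  {"tx":0,"ty":0,"tz":3,"wx":0,"wy":0,"wz":0,"gripper":0.62},
  {"tx":0,"ty":0,"tz":3,"wx":0,"wy":0,"wz":0,"gripper":0.6},
  {"tx":0,"ty":0,"tz":3,"wx":0,"wy":0,"wz":0,"gripper":0.58},
  {"tx":0,"ty":0,"tz":3,"wx":0,"wy":0,"wz":0,"gripper":0.56},
], grip_force=25)

```text
time: 15.55
position: [0.5028, 0.0709, 0.0666]
tool_rot: [1.573, 2.719, 0.0]
ft_force: [0.7, -0.1, -1.9]
grip_width: 0.579
grip_force: 9.7
```

Request:
jog_arm([
  {"tx":0,"ty":0,"tz":0,"wx":0,"wy":0,"wz":0,"gripper":0.54},
  {"tx":0,"ty":0,"tz":0,"wx":0,"wy":0,"wz":0,"gripper":0.52},
  {"tx":0,"ty":0,"tz":0,"wx":0,"wy":0,"wz":0,"gripper":0.5},
  {"tx":0,"ty":0,"tz":0,"wx":0,"wy":0,"wz":0,"gripper":0.47},
  {"tx":0,"ty":0,"tz":0,"wx":0,"wy":0,"wz":0,"gripper":0.44},
], grip_force=25)

```text
time: 15.97
position: [0.5029, 0.071, 0.0667]
tool_rot: [1.573, 2.719, 0.001]
ft_force: [0.2, -0.0, -1.8]
grip_width: 0.515
grip_force: 25.0
```

Request:
jog_arm([
  {"tx":0,"ty":0,"tz":0,"wx":0,"wy":0,"wz":0,"gripper":0.4},
  {"tx":0,"ty":0,"tz":0,"wx":0,"wy":0,"wz":0,"gripper":0.4},
  {"tx":0,"ty":0,"tz":0,"wx":0,"wy":0,"wz":0,"gripper":0.4},
  {"tx":0,"ty":0,"tz":0,"wx":0,"wy":0,"wz":0,"gripper":0.4},
  {"tx":0,"ty":0,"tz":0,"wx":0,"wy":0,"wz":0,"gripper":0.4},
], grip_force=25)

```text
time: 16.38
position: [0.5029, 0.0709, 0.0666]
tool_rot: [1.573, 2.719, 0.0]
ft_force: [0.9, 0.6, -1.4]
grip_width: 0.514
grip_force: 25.0
```

```bash
python3 - <<'E'
from h import *
for i in range(4): vision.get_image("side")
plan([])
E
```

```text
t 16.58 at [0.5028 0.0709 0.0666] yaw 29.9 F [ 0.5  1.1 -1.7] grip 44.3 25.0 q7 0.4
```

The sleeves read 44.3 mm at 25 N, so the tongs have closed on the egg. Lifting straight up.

Request:
jog_arm([
  {"tx":0,"ty":0,"tz":-3,"wx":0,"wy":0,"wz":0,"gripper":0.4},
  {"tx":0,"ty":0,"tz":-9,"wx":0,"wy":0,"wz":0,"gripper":0.4},
  {"tx":0,"ty":0,"tz":-18,"wx":0,"wy":0,"wz":0,"gripper":0.4},
  {"tx":0,"ty":0,"tz":-28,"wx":0,"wy":0,"wz":0,"gripper":0.4},
  {"tx":0,"ty":0,"tz":-40,"wx":0,"wy":0,"wz":0,"gripper":0.4},
])

```text
time: 17.0
position: [0.5026, 0.0708, 0.1076]
tool_rot: [-1.574, -2.719, 0.0]
ft_force: [0.1, -0.6, -1.7]
grip_width: 0.509
grip_force: 25.0
```

Request:
jog_arm([
  {"tx":0,"ty":0,"tz":-14,"wx":0,"wy":0,"wz":0,"gripper":0.4},
  {"tx":0,"ty":0,"tz":-30,"wx":0,"wy":0,"wz":0,"gripper":0.4},
  {"tx":0,"ty":0,"tz":-46,"wx":0,"wy":0,"wz":0,"gripper":0.4},
  {"tx":0,"ty":0,"tz":-62,"wx":0,"wy":0,"wz":0,"gripper":0.4},
  {"tx":0,"ty":0,"tz":-74,"wx":0,"wy":0,"wz":0,"gripper":0.4},
])

```text
time: 17.42
position: [0.5035, 0.0709, 0.1833]
tool_rot: [1.573, 2.717, 0.004]
ft_force: [-0.0, 0.2, -2.0]
grip_width: 0.511
grip_force: 25.0
```

Request:
jog_arm([
  {"tx":0,"ty":0,"tz":-6,"wx":0,"wy":0,"wz":0,"gripper":0.4},
  {"tx":0,"ty":0,"tz":-8,"wx":0,"wy":0,"wz":0,"gripper":0.4},
  {"tx":0,"ty":0,"tz":-8,"wx":0,"wy":0,"wz":0,"gripper":0.4},
  {"tx":0,"ty":0,"tz":-8,"wx":0,"wy":0,"wz":0,"gripper":0.4},
  {"tx":0,"ty":0,"tz":-8,"wx":0,"wy":0,"wz":0,"gripper":0.4},
])

```text
time: 17.83
position: [0.5021, 0.0707, 0.1876]
tool_rot: [-1.573, -2.718, 0.002]
ft_force: [-0.2, -0.3, -1.8]
grip_width: 0.512
grip_force: 25.0
```

```bash
python3 - <<'E'
from h import *
for i in range(4): vision.get_image("side")
plan([])
s=vision.get_image("side");cv2.imwrite("pics/j.png",cv2.resize(s["color"][60:200,270:430],None,fx=4,fy=4,interpolation=cv2.INTER_CUBIC))
print(vision.spot_in("side","egg_center"))
E
```

```text
t 18.03 at [0.5024 0.0708 0.188 ] yaw 29.9 F [-0.5  0.3 -2. ] grip 44.5 25.0 q7 0.34
[{'bbox': [342.5, 119.4, 347.0, 125.4], 'conf': 0.38}]
```

View pics/j.png

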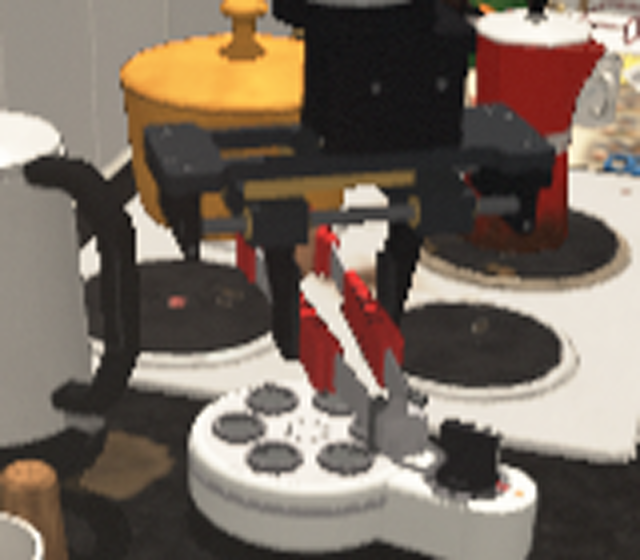

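The seat at (250,430) is empty, and the egg's brown shows between the jaws at about (305,255). The width is still 44.5 mm and the load is up about 0.5 N. Handing in.

```bash
python3 -c "
from bench import ctrl
print(ctrl.close_job())"
```

```text
the job is handed in; nothing more can be done
None
```

The job is handed in: the dial is turned back to its off stop, and the tongs hold the egg about 12 cm above its seat. The hand-in returned no verdict.

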